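# Touch-latch box: fetch the spare relay

## Task

Get the spare relay out of the grey box: press the front edge of its sprung hatch in gently until the touch latch lets go (you must feel for it, and must not force it), then get out of the way and let the hatch swing fully open by itself without touching it. Stand the relay upright in an empty pocket of the black tray, let go of it, and leave the open hatch and everything else as it is.

Things in the scene. Friction and masses are not known exactly. Their poses are not given: they have to be found in the camera images.
- part_box: Fixed grey box 150 (x) x 160 (y) x 60 mm high, top covered by an light grey hatch. Origin: centre of the underside; its -x side is the front, roughly facing the robot. Side walls 6 mm thick, flush with the shut hatch; front wall 36 mm high. Inner floor at z 5 mm; free inside x -30 to 69, y -74 to 74 mm. Inside the front middle is the latch: x -60 to -30, y -12 to 12, up to z 37 mm.
- hatch (a joint): Hinge of the hatch, along the box's rear top edge (box frame x 70, z 57 mm). 0 = shut, held by the latch; negative = pressed in; 1.85 = fully open at its stop, leaning 16 degrees past upright. Hatch 145 mm from hinge to front edge, 146 mm wide. A spring opens it (3 to 4 N at the front edge) against a damper: some 3 to 4 s to fully open.
- hatch_press (a point): Where to press the hatch: top face, mid width, 14 mm behind the front edge, on dark ribs; 60 mm above the worktop when shut. The latch lets go 2.5 to 13 mm down, set by a hidden screw, differs each time. Feel, pressing slowly: 3 to 4 N, then 4 to 8 N as the damped latch turns, then within 3 mm a hard stop: it has let go, and the hatch rises once the finger leaves. Over 18 N damages it.
- relay: Plug-in relay with a clear plain case, 22 (x) x 28 (y) x 36 mm high, 30 to 60 g, standing upright on the floor of the box. Origin at the centre of its underside. Hidden by the hatch while that is shut.
- tray: Fixed black tray 135 (x) x 215 (y) x 26 mm high, origin at the centre of its underside. Six pockets, two in x by three in y, centres at tray x -32 and 32, y -69, 0 and 69 mm; each at least 55 x 59 mm inside, floor 4 mm above the origin, walls up to 26 mm.
- end_cap: Black plastic end cap, a cylinder 32 mm in diameter and 22 mm high, lying in one of the tray's end pockets (which is therefore not empty). Origin at the centre of its underside.
- reel: Small solder reel, 56 mm in diameter, 40 mm high, standing on the worktop beyond the work; a bystander. Origin at the centre of its underside.
- pen: Pen, 125 mm long, 11 mm thick, lying on the worktop in front of the robot; a bystander. Origin at the centre of its underside.
Mind the look-alikes: they are no part of the job. What is meant by the end_cap is not green, and is the smaller of those in its own colour.

How it is judged:
On the way, in this order (a step that is already met when the one before it is completed fails the run):
1. the shut hatch is pressed in (value of joint hatch below -0.015 rad), for 0.05 s.
2. the hatch has swung fully open by itself, with the relay still in the box (value of joint hatch above 1.7 rad and horizontal distance between relay and part_box below 0.08 m), for 0.2 s.
At the end, for the whole second after the job is handed in: The hatch stands fully open (past 1.7 rad); the relay stands upright (within 0.12 rad) and at rest on the floor of a pocket of the tray that does not hold the end cap, released (value of joint hatch above 1.7 rad and angle between relay's own z axis and vertical below 0.12 rad and z of relay in the frame of tray between 0.001 and 0.008 m and x of relay in the frame of tray between -0.06 and 0.06 m and y of relay in the frame of tray between -0.1 and 0.1 m and horizontal distance between relay and end_cap above 0.035 m and linear speed of relay below 0.02 m/s); the robot touches nothing.
It fails at once if the hatch is pressed or pushed with more than 18 N (contact force between any of the fingers, the arm and hatch above 18 N).
It fails at once if the robot touches the hatch after it has swung up more than 0.3 rad (value of joint hatch above 0.3 rad and contact force between any of the fingers, the arm and hatch above 0.5 N).
It fails at once if the end cap, the reel or the pen is moved more than 20 mm (distance of any of end_cap, reel, pen from where it was at the start of the episode above 0.02 m).
It also fails if it takes over 69 s, if anything falls off the work surface, if the arm or the gripper's body presses on something with over 40 N, if the wrist force passes 120 N, or if a joint passes its speed limit or range.

## Robot

A 7-joint arm with a two-finger parallel gripper is mounted at the origin on the work surface; the furniture and walls round the work are solid. World frame = base frame: x ahead of the robot, y to its left, z up, the work surface at z = 0. Lengths are in m, angles in rad, forces in N, time in s.
With the tool pointing down it reaches from about 0.4 to 0.85 m from the base axis. Payload 10.4 kg.
Tool frame: the origin (TCP) lies on the centre line of the jaws, within the pads' length; the fingertips stand 17 mm ahead of it and the grasp point (between the pads) lies 2 mm behind it; z points along the fingers, y is the line along which they close (so a half turn about z gives the same grasp; the last joint's range is limited). The gripper opens to 85 mm and grips with 20 to 120 N. Pads are 22 mm wide; open, the fingers measure 114 mm over their backs; the gripper's body (76 mm by 85 mm) begins 54 mm behind the grasp point. The pads swing forward as they close: fully open they stand 13 mm farther back than shut.
Start: joints at [1.301, 0.332, -0.065, 1.46, 0.022, 1.35, -0.088], TCP at [0.153, -0.606, 0.248] pointing down, gripper open.
Joint ranges: [-2.6, 2.6], [-0.5, 2.12], [-1.47, 1.34], [0.16, 2.42], [-1.27, 4.41], [0.06, 2.06], [-2.6, 2.6]. Speed limits (rad/s): [2.22, 2.22, 2.79, 2.79, 3.14, 3.14, 3.14].

## Interface

Orientations are given as a unit quaternion [x, y, z, w].
In Python, from workcell import sensors, imaging, order, spotter gives the robot as it stands. The module is installed in compiled form; this text tells all that it offers.
- The arm moves only by the shell command python3 -m inch 'ROWS' [FORCE]. ROWS is JSON, a list that holds one entry, the list of rows, each a list of 7 numbers: the shift along the tool's x, y, z in m, then the turn, a rotation vector about the tool's x, y, z in rad, then the closure, from -1 (fully open) to 1 (shut). In form: [[[x, y, z, ax, ay, az, hand], ...]]. A call has 1 to 10 rows; each row is the pose to reach, as a shift and turn from the pose commanded when the call began, along the tool's axes at that moment; what a row does not reach only later rows make up. A row lasts 1/10 s, in which the tool goes at most 50 mm and 8.59 degrees, less where a joint would pass 70% of its speed; a pose out of reach is approached as far as the arm can. A call with a gripper value outside its range is refused whole. The fingers move at their own pace and stop on an object; FORCE is the grip in N (left out, the last holds). Time passes only in rows, so rows that repeat a pose let the fingers close. It gives the time, the measured TCP pose, the force, the opening and the grip force at its end, in the units of the state.
- sensors.get_obs(): the state, without advancing time (a new reading comes with each control period).
- imaging.camera(name): name is "scene" or "top" or "wrist"; returns the picture (420x560x3 uint8, blue, green, red); there is no depth.
- imaging.calibration(name): a dict with "mtx" (3x3 intrinsics, pixels), "R" (3x3) and "t" (3): a world point X has camera coordinates R X + t; the wrist camera has in their place "tool_from_camera" (4x4, takes a point from camera to tool coordinates, whose origin is the TCP and whose axes are the flange's). Camera axes: x right, y down, z forward; pixel columns grow to the right and rows downward; lengths in m; the calibration is good to about 2 mm. A picture is of the moment at which its call begins: read the wrist's pose just before it. calibration takes no time and is no camera call.
- order.hand_in(): hands the job in; it is judged then, once.
Trained networks look in the newest picture that a camera, given by its name, has taken for a name from the list of things; names that differ only in an ending like _2 or _b are one class to them, and where a whole thing is asked for, a point or a joint stands for the part that bears it (a point fixed in the world has none). Each returns a list of dicts, best first, with "conf" (0 to 1); they miss things now and then, are a little off and sometimes report something else, mostly with a low value. They report only what shows in the picture. A call takes as long as a camera call. They do not tell look-alikes from the thing itself.
- spotter.look_for(label, camera): "pixel" ([column, row] in pixels, amid what is visible of it).
The state is a dict: "clock": time; "joint_pos": joint angles; "joint_velocities": joint speeds; "tau": joint torques, N m; "position": TCP position; "ee_rot": TCP orientation; "ft_force": force on the tool from outside, world axes, zero at the start; "torque": the same for the moment, N m; "grip_width": opening from 0.0 (shut) to 1.0 (fully open); "grasp_force": force on a finger pad.
Only numpy, scipy, OpenCV 4.12 (cv2) and the standard library are available. Lean on these libraries where they do the work, as an engineer would, in place of code of your own. Each camera call takes 0.05 s, during which the arm holds its last target. There are 200 camera calls.

## Working session

There is one attempt and no reset: what is moved stays moved. The work goes in short steps, Python scripts to look and compute and a shell command to move; the robot and the scene stay as the last step left them, time stands still between calls to the robot, and variables do not carry over. Pictures are saved under pics/ and viewed, at most 11 in all, crops included, and the job is handed in when it is done.

```bash
mkdir -p pics
cat > h.py <<'E'
import numpy as np, cv2
from scipy.spatial.transform import Rotation as Rn
from workcell import sensors, imaging, order, spotter
def ray(name,px,z,obs=None):
    c=imaging.calibration(name); d=np.linalg.inv(c["mtx"])@np.array([px[0],px[1],1.])
    if name=="wrist":
        T=np.array(c["tool_from_camera"]); R=Rn.from_quat(obs["ee_rot"]).as_matrix()
        o=R@T[:3,3]+obs["position"]; d=R@T[:3,:3]@d
    else:
        R=np.array(c["R"]); o=-R.T@np.array(c["t"]); d=R.T@d
    return o+d*(z-o[2])/d[2]
def proj(name,X,obs=None):
    c=imaging.calibration(name); X=np.asarray(X,float)
    if name=="wrist":
        T=np.array(c["tool_from_camera"]); R=Rn.from_quat(obs["ee_rot"]).as_matrix()
        p=T[:3,:3].T@(R.T@(X-obs["position"])-T[:3,3])
    else: p=np.array(c["R"])@X+np.array(c["t"])
    q=np.array(c["mtx"])@p; return q[:2]/q[2]
def totool(X,obs):
    R=Rn.from_quat(obs["ee_rot"]).as_matrix(); return R.T@(np.asarray(X)-obs["position"])
E
python3 - <<'E'
from h import *
o=sensors.get_obs(); print({k:np.round(v,3) for k,v in o.items()})
ims=[imaging.camera(n) for n in("scene","top")]
Z={"part_box":.03,"hatch_press":.06,"hatch":.06,"tray":.02,"end_cap":.02,"reel":.04,"pen":.01}
for n in("scene","top"):
    for l in Z:
        for d in spotter.look_for(l,n)[:3]:
            print(n,l,np.round(d["pixel"]),round(d["conf"],2),np.round(ray(n,d["pixel"],Z[l]),3))
cv2.imwrite("pics/a.png",ims[0]);cv2.imwrite("pics/b.png",ims[1])
E
```

```text
{'clock': np.float64(0.0), 'joint_pos': array([ 1.301,  0.333, -0.065,  1.461,  0.022,  1.35 , -0.088]), 'joint_velocities': array([ 0.001,  0.001, -0.   ,  0.001, -0.001,  0.002, -0.   ]), 'tau': array([ 1.0000e-03, -6.2544e+01,  4.9000e-02, -3.9159e+01,  1.6000e-02,
        1.0000e-02, -0.0000e+00]), 'position': array([ 0.153, -0.606,  0.248]), 'ee_rot': array([ 0.992,  0.123, -0.   , -0.001]), 'ft_force': array([-0.754, -0.338,  0.247]), 'torque': array([0.023, 0.01 , 0.039]), 'grasp_force': np.float64(0.0), 'grip_width': np.float64(1.001)}
scene part_box [179. 290.] 0.61 [0.545 0.123 0.03 ]
scene hatch_press [185. 291.] 0.6 [0.517 0.124 0.06 ]
scene hatch [183. 290.] 0.86 [0.52  0.125 0.06 ]
scene tray [296. 208.] 0.63 [ 0.596 -0.145  0.02 ]
scene end_cap [372. 203.] 0.79 [ 0.527 -0.271  0.02 ]
scene end_cap [331. 220.] 0.71 [ 0.534 -0.179  0.02 ]
scene end_cap [183. 288.] 0.6 [0.552 0.114 0.02 ]
scene reel [204. 183.] 0.63 [ 0.735 -0.026  0.04 ]
scene reel [332. 222.] 0.27 [ 0.517 -0.165  0.04 ]
scene pen [330. 323.] 0.93 [ 0.37  -0.048  0.01 ]
top part_box [195. 229.] 0.74 [0.536 0.117 0.03 ]
top hatch_press [189. 230.] 0.62 [0.529 0.124 0.06 ]
top hatch [192. 228.] 0.98 [0.534 0.119 0.06 ]
top tray [310. 196.] 0.71 [ 0.605 -0.138  0.02 ]
top end_cap [335. 225.] 0.77 [ 0.537 -0.189  0.02 ]
top end_cap [376. 226.] 0.65 [ 0.533 -0.278  0.02 ]
top end_cap [317. 278.] 0.49 [ 0.422 -0.143  0.02 ]
top reel [261. 135.] 0.66 [ 0.744 -0.032  0.04 ]
top pen [277. 302.] 0.75 [ 0.376 -0.056  0.01 ]
```

View pics/a.png

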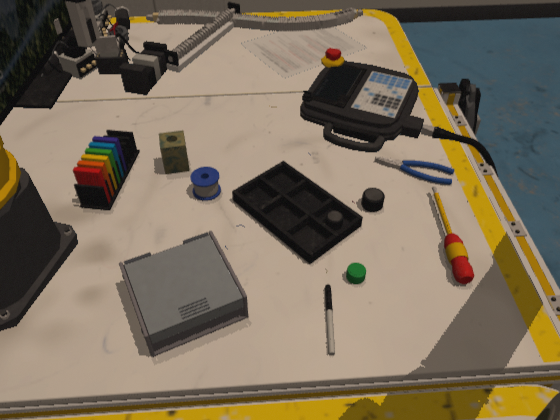

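View pics/b.png

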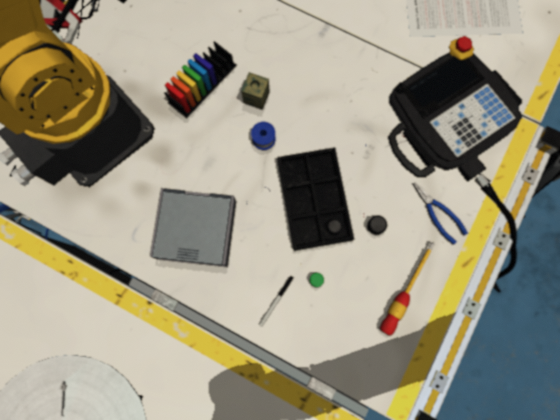

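The scene picture shows the grey box at (185,290), with its ribs at (194,308) on the front edge. The black tray is at (296,208) and the pen at (330,318).

End cap candidates (scene pixels):
- Black cap in a tray pocket at (335,217). It lies in an end pocket and looks smaller, so I choose this one.
- Larger black cap outside the tray at (373,199).
- Green cap at (356,273).

The only box is at (185,290). In the top picture the ribs are at (187,254) and the tray cap at (335,227). Next is one close crop to check this choice.

Run:
```python
from h import *
im=cv2.imread("pics/b.png")
c=im[140:290,145:390]; cv2.imwrite("pics/c.png",cv2.resize(c,None,fx=3.2,fy=3.2,interpolation=cv2.INTER_CUBIC))
print(proj("top",[0,0,0]),proj("top",[.153,-.606,.25]))
print(im[225,195],im[150:275:6,195].tolist())
```

```text
[254.73534833 494.95288359] [627.99515148 430.6305747 ]
[121 125 121] [[185, 200, 207], [186, 202, 209], [188, 203, 210], [188, 204, 211], [188, 205, 211], [187, 202, 210], [184, 200, 207], [136, 144, 150], [119, 123, 120], [118, 123, 119], [119, 122, 119], [119, 123, 119], [119, 125, 121], [118, 122, 118], [120, 124, 121], [120, 123, 119], [118, 122, 120], [96, 98, 94], [91, 92, 90], [139, 152, 157], [168, 184, 190]]
```

View pics/c.png

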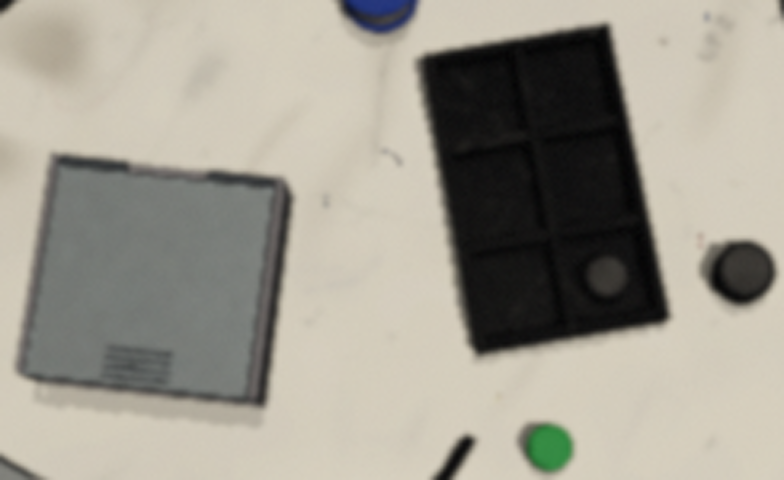

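The crop shows the small dark cap in the tray pocket at crop (605,275). It is clearly smaller than the black cap at (742,271), so the choice stands. The ribs are at crop (138,364), and the empty left-middle pocket is at (495,190).

Run:
```python
from h import *
f=lambda p:(145+p[0]/3.2,140+p[1]/3.2)
P={k:ray("top",f(p),z) for k,p,z in [("ribs",(138,364),.06),("FL",(23,372),.06),("FR",(250,400),.06),("RL",(60,160),.06),("RR",(280,183),.06),
 ("t1",(418,60),.026),("t2",(608,26),.026),("t3",(668,320),.026),("t4",(477,352),.026),("mid",(495,190),.02)]}
for k in P: print(k,np.round(P[k],3))
d=lambda a,b:np.round(np.linalg.norm(P[a]-P[b]),3)
print(d("FL","FR"),d("RL","RR"),d("FL","RL"),d("FR","RR"),d("t1","t2"),d("t2","t3"),d("t3","t4"))
v=P["FR"]-P["FL"]; w=P["RR"]-P["RL"];print("yaw",[np.arctan2(q[0],-q[1]) for q in(v,w)],np.arctan2(*(P["FL"]-P["RL"])[[1,0]]))
print("scene ribs",ray("scene",(194,308),.06))
o=sensors.get_obs(); print(Rn.from_quat(o["ee_rot"]).as_matrix().round(3)); print(totool(P["ribs"]+[0,0,.1],o))
```

```text
ribs [0.48  0.126 0.06 ]
FL [0.477 0.201 0.06 ]
FR [0.454 0.053 0.06 ]
RL [0.619 0.18  0.06 ]
RR [0.598 0.032 0.06 ]
t1 [ 0.692 -0.063  0.026]
t2 [ 0.713 -0.198  0.026]
t3 [ 0.502 -0.227  0.026]
t4 [ 0.484 -0.096  0.026]
mid [ 0.598 -0.113  0.02 ]
0.15 0.149 0.143 0.146 0.137 0.213 0.132
yaw [np.float64(-0.1549127829004694), np.float64(-0.13954427461264068)] 2.9930344144862953
scene ribs [0.48137486 0.12657579 0.06      ]
[[ 0.97   0.244  0.   ]
 [ 0.244 -0.97  -0.   ]
 [ 0.     0.    -1.   ]]
[ 0.49587682 -0.63007901  0.08828817]
```

```bash
python3 -m inch '[[[0.395,-0.216,0,0,0,0.2,1],[0.395,-0.216,0,0,0,0.2,1],[0.395,-0.216,0,0,0,0.2,1],[0.395,-0.216,0,0,0,0.2,1],[0.395,-0.216,0,0,0,0.2,1],[0.395,-0.216,0,0,0,0.2,1],[0.395,-0.216,0,0,0,0.2,1],[0.395,-0.216,0,0,0,0.2,1],[0.395,-0.216,0,0,0,0.2,1],[0.395,-0.216,0,0,0,0.2,1]]]'
python3 - <<'E'
from h import *
o=sensors.get_obs(); print(o["position"],o["joint_pos"].round(2)); print(totool([.48,.126,.16],o)); print(Rn.from_quat(o["ee_rot"]).as_matrix().round(3))
E
```

```text
clock: 1.8
position: [0.488, -0.2932, 0.2485]
ee_rot: [1.0, 0.029, 0.001, -0.001]
ft_force: [-0.9, -0.7, 1.5]
grip_width: -0.0
grasp_force: 0.0
[ 0.48795881 -0.29316899  0.24847729] [ 0.76  0.23 -0.34  1.6   0.08  1.33 -1.11]
[ 0.01573277 -0.41872184  0.08954728]
[[ 0.998  0.057  0.002]
 [ 0.057 -0.998  0.003]
 [ 0.003 -0.002 -1.   ]]
```

```bash
python3 -m inch '[[[0.016,-0.419,0.07,0,0,0.205,1],[0.016,-0.419,0.07,0,0,0.205,1],[0.016,-0.419,0.07,0,0,0.205,1],[0.016,-0.419,0.07,0,0,0.205,1],[0.016,-0.419,0.07,0,0,0.205,1],[0.016,-0.419,0.07,0,0,0.205,1],[0.016,-0.419,0.07,0,0,0.205,1],[0.016,-0.419,0.07,0,0,0.205,1],[0.016,-0.419,0.07,0,0,0.205,1],[0.016,-0.419,0.07,0,0,0.205,1]]]'
python3 - <<'E'
from h import *
o=sensors.get_obs(); im=imaging.camera("wrist"); cv2.imwrite("pics/d.png",im)
print(o["position"],o["joint_pos"].round(2)); print(totool([.48,.126,.09],o)); print(proj("wrist",[.48,.126,.06],o), proj("wrist",o["position"]+[0,0,-.017],o))
E
```

```text
clock: 2.8
position: [0.4784, 0.1234, 0.178]
ee_rot: [0.997, -0.076, -0.0, -0.001]
ft_force: [-0.1, -0.5, 0.0]
grip_width: 0.001
grasp_force: 0.0
[0.47839374 0.12342727 0.1780233 ] [ 0.28  0.15 -0.67  1.86  0.1   1.16 -2.15]
[ 0.00125683 -0.00267191  0.08802603]
[274.698966   209.81310673] [279.49929671 282.9882711 ]
```

View pics/d.png

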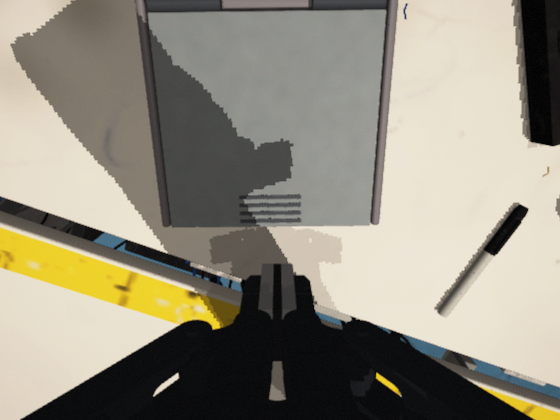

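The wrist picture shows the ribs centred at (270,208), about 3 mm left of my estimate. The hatch edge is square to the tool. I'll correct for that and descend to just above the hatch.

```bash
python3 -m inch '[[[0.001,-0.0055,0.04,0,0,0,1],[0.001,-0.0055,0.075,0,0,0,1],[0.001,-0.0055,0.09,0,0,0,1],[0.001,-0.0055,0.09,0,0,0,1],[0.001,-0.0055,0.09,0,0,0,1]]]'
```

```text
clock: 3.35
position: [0.482, 0.124, 0.0895]
ee_rot: [0.997, -0.079, 0.001, -0.0]
ft_force: [-0.0, -1.0, 0.3]
grip_width: 0.002
grasp_force: 0.0
```

```bash
python3 -m inch '[[[0,0,0.004,0,0,0,1],[0,0,0.008,0,0,0,1],[0,0,0.01,0,0,0,1],[0,0,0.011,0,0,0,1],[0,0,0.012,0,0,0,1],[0,0,0.013,0,0,0,1],[0,0,0.013,0,0,0,1]]]'; python3 -m inch '[[[0,0,0.0007,0,0,0,1],[0,0,0.0014,0,0,0,1],[0,0,0.002,0,0,0,1],[0,0,0.002,0,0,0,1]]]'; python3 -m inch '[[[0,0,0.0005,0,0,0,1],[0,0,0.001,0,0,0,1],[0,0,0.001,0,0,0,1]]]'
```

```text
clock: 4.05
position: [0.4812, 0.1244, 0.0753]
ee_rot: [0.997, -0.079, 0.0, 0.0]
ft_force: [-0.9, -0.7, 3.2]
grip_width: 0.001
grasp_force: 1.6
clock: 4.45
position: [0.4812, 0.1244, 0.0732]
ee_rot: [0.997, -0.079, 0.0, 0.0]
ft_force: [-1.3, -0.9, 2.9]
grip_width: 0.002
grasp_force: 1.6
clock: 4.75
position: [0.4812, 0.1244, 0.0722]
ee_rot: [0.997, -0.079, 0.0, 0.0]
ft_force: [-0.5, -0.8, 3.6]
grip_width: 0.0
grasp_force: 1.6
```

```bash
python3 -m inch '[[[0,0,0.0005,0,0,0,1],[0,0,0.001,0,0,0,1]]]'|grep -E 'pos|ft'; python3 -m inch '[[[0,0,0.0005,0,0,0,1],[0,0,0.001,0,0,0,1]]]'|grep -E 'pos|ft'
```

```text
position: [0.4813, 0.1244, 0.0713]
ft_force: [-1.0, -0.9, 3.0]
position: [0.4813, 0.1244, 0.0703]
ft_force: [-1.2, -0.4, 3.4]
```

```bash
python3 -m inch '[[[0,0,0.0005,0,0,0,1],[0,0,0.001,0,0,0,1]]]'|grep -E 'pos|ft'
```

```text
position: [0.4813, 0.1244, 0.0693]
ft_force: [-0.2, -1.1, 3.9]
```

```bash
python3 -m inch '[[[0,0,0.0005,0,0,0,1],[0,0,0.001,0,0,0,1]]]'|grep -E 'pos|ft'
```

```text
position: [0.4813, 0.1244, 0.0683]
ft_force: [0.6, -2.0, 3.3]
```

```bash
python3 -m inch '[[[0,0,0.0005,0,0,0,1],[0,0,0.001,0,0,0,1]]]'|grep -E 'pos|ft'
```

```text
position: [0.4814, 0.1244, 0.0673]
ft_force: [0.9, -1.3, 3.9]
```

```bash
python3 -m inch '[[[0,0,0.0005,0,0,0,1]]]'|grep -E 'pos|ft'
```

```text
position: [0.4814, 0.1244, 0.0668]
ft_force: [0.9, -0.9, 5.1]
```

```bash
python3 -m inch '[[[0,0,0.0005,0,0,0,1]]]'|grep -E 'pos|ft'
```

```text
position: [0.4814, 0.1244, 0.0664]
ft_force: [0.9, -1.7, 5.1]
```

```bash
python3 -m inch '[[[0,0,0.0005,0,0,0,1]]]'|grep -E 'pos|ft'
```

```text
position: [0.4815, 0.1245, 0.066]
ft_force: [0.7, -1.8, 6.8]
```

```bash
python3 -m inch '[[[0,0,0.0005,0,0,0,1]]]'|grep -E 'pos|ft'
```

```text
position: [0.4815, 0.1244, 0.0656]
ft_force: [-0.1, -2.0, 6.5]
```

```bash
python3 -m inch '[[[0,0,0.0003,0,0,0,1]]]'|grep -E 'pos|ft'
```

```text
position: [0.4815, 0.1244, 0.0652]
ft_force: [0.5, -1.7, 6.0]
```

```bash
python3 -m inch '[[[0,0,0.0004,0,0,0,1]]]'|grep -E 'pos|ft'
```

```text
position: [0.4815, 0.1244, 0.0648]
ft_force: [-0.4, -1.6, 6.1]
```

```bash
python3 -m inch '[[[0,0,0.0004,0,0,0,1]]]'|grep -E 'pos|ft'
```

```text
position: [0.4816, 0.1244, 0.0645]
ft_force: [0.1, -0.7, 7.9]
```

```bash
python3 -m inch '[[[0,0,0.0003,0,0,0,1]]]'|grep -E 'pos|ft'
```

```text
position: [0.4816, 0.1244, 0.0642]
ft_force: [-0.0, -2.0, 8.0]
```

```bash
python3 -m inch '[[[0,0,0.0003,0,0,0,1]]]'|grep -E 'pos|ft'
```

```text
position: [0.4816, 0.1244, 0.0641]
ft_force: [-0.5, -2.4, 10.0]
```

```bash
python3 -m inch '[[[0,0,0.0002,0,0,0,1]]]'|grep -E 'pos|ft'
```

```text
position: [0.4816, 0.1244, 0.0639]
ft_force: [-1.2, -2.9, 12.2]
```

The force rose past 8 N in under half a millimetre: this is the hard stop, so the latch has let go. I'm retreating up and forward.

```bash
python3 -m inch '[[[-0.03,0,-0.04,0,0,0,1],[-0.06,0,-0.08,0,0,0,1],[-0.08,0,-0.12,0,0,0,1],[-0.08,0,-0.16,0,0,0,1],[-0.08,0,-0.18,0,0,0,1],[-0.08,0,-0.2,0,0,0,-1],[-0.08,0,-0.2,0,0,0,-1],[-0.08,0,-0.2,0,0,0,-1],[-0.08,0,-0.2,0,0,0,-1],[-0.08,0,-0.2,0,0,0,-1]]]'
python3 - <<'E'
from h import *
im=imaging.camera("scene"); cv2.imwrite("pics/e.png",im[180:400,60:380])
E
```

```text
clock: 7.75
position: [0.4017, 0.1369, 0.2623]
ee_rot: [0.997, -0.079, -0.001, 0.0]
ft_force: [0.1, -0.1, 0.7]
grip_width: 0.842
grasp_force: 0.0
```

View pics/e.png

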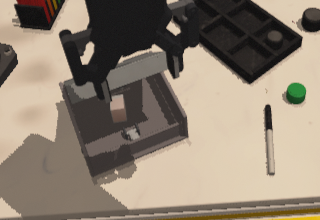

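The hatch is swinging up, and the relay is visible near crop (118,105), which is scene pixel (178,285). I'll wait for it to open fully.

```bash
for i in 1 2 3; do python3 -m inch '[[[0,0,0,0,0,0,-1],[0,0,0,0,0,0,-1],[0,0,0,0,0,0,-1],[0,0,0,0,0,0,-1],[0,0,0,0,0,0,-1],[0,0,0,0,0,0,-1],[0,0,0,0,0,0,-1],[0,0,0,0,0,0,-1],[0,0,0,0,0,0,-1],[0,0,0,0,0,0,-1]]]'|grep clock; done
python3 - <<'E'
from h import *
o=sensors.get_obs(); im=imaging.camera("wrist"); t=imaging.camera("top")
print(o["position"],o["joint_pos"].round(2))
for n in("wrist","top"):
    for d in spotter.look_for("relay",n)[:3]: print(n,d,ray(n,d["pixel"],.025,o))
cv2.imwrite("pics/f.png",np.vstack([im,cv2.resize(t[150:285,130:380],(560,180))])[:600])
E
```

```text
clock: 8.8
clock: 9.8
clock: 10.8
[0.40221174 0.13703492 0.26338173] [ 0.32 -0.11 -0.69  1.89 -0.07  1.33 -2.08]
wrist {'pixel': [266.7, 14.7], 'conf': 0.55} [0.55076583 0.12361723 0.025     ]
top {'pixel': [194.1, 221.7], 'conf': 0.74} [0.55402631 0.1201742  0.025     ]
```

View pics/f.png

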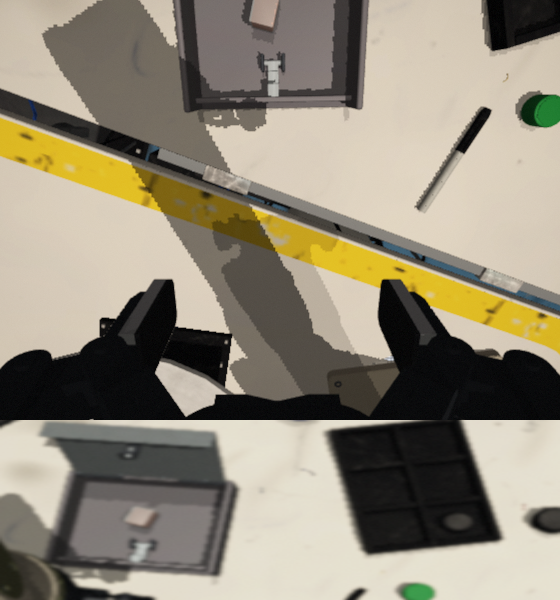

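The hatch stands fully open. The relay is at wrist (265,13), turned somewhat against the box. I'll move nearer for one closer look.

```bash
python3 -m inch '[[[0.04,0.004,0.01,0,0,0,-1],[0.08,0.004,0.02,0,0,0,-1],[0.085,0.004,0.02,0,0,0,-1],[0.085,0.004,0.02,0,0,0,-1],[0.085,0.004,0.02,0,0,0,-1]]]'|grep pos
python3 - <<'E'
from h import *
o=sensors.get_obs(); im=imaging.camera("wrist")
np.save("o.npy",o,allow_pickle=True)
for d in spotter.look_for("relay","wrist")[:2]:
    print(d,ray("wrist",d["pixel"],.025,o)); p=np.array(d["pixel"],int)
x0,y0=max(p[0]-90,0),max(p[1]-70,0)
cv2.imwrite("pics/g0.png",im);cv2.imwrite("pics/g.png",cv2.resize(im[y0:y0+140,x0:x0+180],None,fx=4,fy=4,interpolation=cv2.INTER_CUBIC)); print(x0,y0,o["position"],o["ee_rot"])
E
```

```text
position: [0.4849, 0.1203, 0.2436]
{'pixel': [259.9, 107.7], 'conf': 0.84} [0.55459817 0.12627868 0.025     ]
169 37 [0.48487501 0.12032983 0.24363533] [ 9.96909169e-01 -7.85627298e-02 -5.29192190e-05 -6.28298311e-05]
```

View pics/g.png

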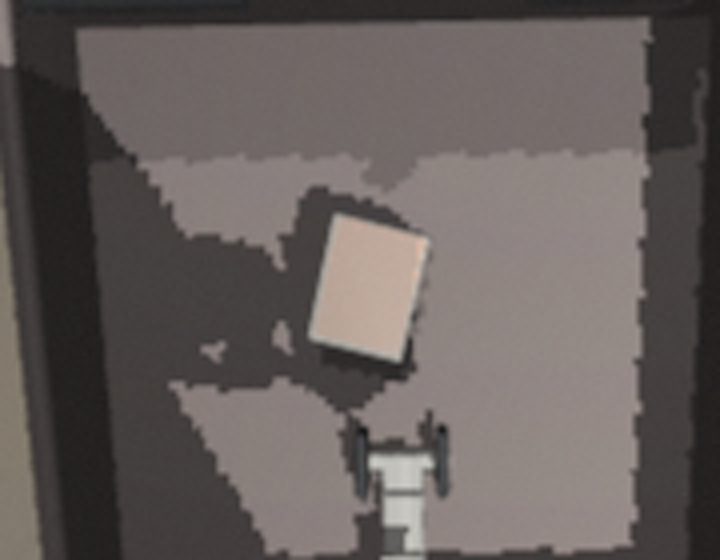

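Relay top corners in the crop are (335,213), (430,239), (404,362) and (309,338). The short side lies nearly across the jaws, turned about 15°.

Run:
```python
from h import *
o=np.load("o.npy",allow_pickle=True).item()
P=np.array([ray("wrist",(169+a/4,37+b/4),.041,o) for a,b in[(335,213),(430,239),(404,362),(309,338)]])
c=P.mean(0); print("c",c,[np.linalg.norm(P[i]-P[i-1]).round(4) for i in range(4)])
T=np.array([totool(p,o) for p in P]); d=T[1]-T[0]+T[2]-T[3]; l=T[0]-T[3]+T[1]-T[2]
print("az",np.arctan2(-d[0],d[1]),np.arctan2(l[1],l[0]), "tool",totool([c[0],c[1],.031],o))
n=sensors.get_obs(); print("now",totool([c[0],c[1],.031],n)); print(ray("top",(194.1,221.7),.035))
```

```text
c [0.55373909 0.12438828 0.041     ] [np.float64(0.0275), np.float64(0.0215), np.float64(0.0272), np.float64(0.022)]
az 0.24916330510041265 0.22784352982521475 tool [ 0.06740283 -0.01477034  0.21262928]
now [ 0.06714878 -0.0149793   0.21311174]
[0.55211051 0.11841314 0.035     ]
```

```bash
python3 - <<'E'
from h import *
print(np.array(imaging.calibration("wrist")["tool_from_camera"]).round(3)); print(sensors.get_obs()["joint_pos"].round(2))
E
python3 -m inch '[[[0.03,-0.008,0.03,0,0,0.12,-0.2],[0.067,-0.015,0.07,0,0,0.24,-0.2],[0.067,-0.015,0.1,0,0,0.24,-0.2],[0.067,-0.015,0.1,0,0,0.24,-0.2],[0.067,-0.015,0.1,0,0,0.24,-0.2],[0.067,-0.015,0.1,0,0,0.24,-0.2]]]'
python3 - <<'E'
from h import *
o=sensors.get_obs(); im=imaging.camera("wrist"); c=np.array([.5537,.1244,.028])
print(o["joint_pos"].round(2),"go",totool(c,o))
R=Rn.from_quat(o["ee_rot"]).as_matrix()
for d in spotter.look_for("relay","wrist")[:1]: print(d,"pred",proj("wrist",[.5537,.1244,.03],o))
cv2.imwrite("pics/h.png",im)
E
```

```text
[[-0.    -0.947 -0.321  0.084]
 [ 1.    -0.001  0.001 -0.001]
 [-0.001 -0.321  0.947 -0.127]
 [ 0.     0.     0.     1.   ]]
[ 0.32  0.11 -0.69  1.76  0.07  1.3  -2.12]
clock: 12.2
position: [0.5545, 0.1246, 0.1461]
ee_rot: [0.98, -0.197, 0.002, -0.0]
ft_force: [-0.5, 0.0, 0.7]
grip_width: 0.599
grasp_force: 0.0
[ 0.23  0.36 -0.64  1.71  0.23  1.14 -2.44] go [-0.00108078  0.00063061  0.11812743]
{'pixel': [276.3, 210.8], 'conf': 0.91} pred [279.66768487 213.37124997]
```

View pics/h.png

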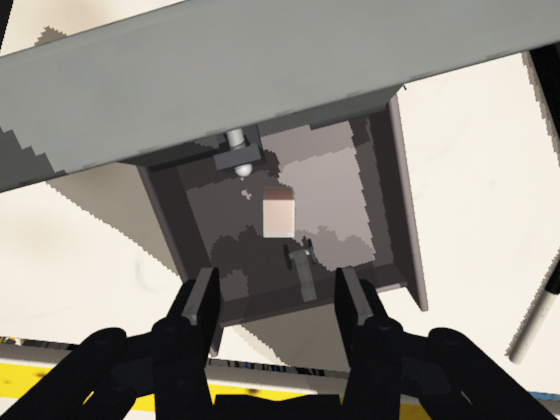

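The picture shows the jaws straddling the relay at (279,213), with the hatch rim across the top. The wrist camera sits 84 mm ahead of the tool and could meet the open hatch on the way down. I'll rise and turn half a turn, so the camera faces the robot.

```bash
python3 -m inch '[[[0,0,-0.04,0,0,0,-0.2],[0,0,-0.06,0,0,-0.15,-0.2],[0,0,-0.06,0,0,-0.3,-0.2],[0,0,-0.06,0,0,-0.45,-0.2],[0,0,-0.06,0,0,-0.6,-0.2],[0,0,-0.06,0,0,-0.75,-0.2],[0,0,-0.06,0,0,-0.9,-0.2],[0,0,-0.06,0,0,-1.05,-0.2],[0,0,-0.06,0,0,-1.2,-0.2],[0,0,-0.06,0,0,-1.3,-0.2]]]' | grep pos
python3 -m inch '[[[0,0,0,0,0,-0.15,-0.2],[0,0,0,0,0,-0.3,-0.2],[0,0,0,0,0,-0.45,-0.2],[0,0,0,0,0,-0.6,-0.2],[0,0,0,0,0,-0.75,-0.2],[0,0,0,0,0,-0.9,-0.2],[0,0,0,0,0,-1.05,-0.2],[0,0,0,0,0,-1.2,-0.2],[0,0,0,0,0,-1.3,-0.2],[0,0,0,0,0,-1.3,-0.2]]]' | grep pos
python3 -m inch '[[[0,0,0,0,0,-0.15,-0.2],[0,0,0,0,0,-0.3,-0.2],[0,0,0,0,0,-0.45,-0.2],[0,0,0,0,0,-0.54,-0.2],[0,0,0,0,0,-0.54,-0.2],[0,0,0,0,0,-0.54,-0.2]]]'
python3 - <<'E'
from h import *
o=sensors.get_obs(); print(o["joint_pos"].round(2),"go",totool([.5537,.1244,.028],o)); R=Rn.from_quat(o["ee_rot"]).as_matrix(); print(R.round(3), "yaw",np.arctan2(R[1,0],R[0,0]), "rel", np.arctan2(R[1,1],R[0,1]))
E
```

```text
position: [0.5542, 0.1239, 0.2049]
position: [0.5542, 0.1238, 0.2045]
clock: 14.9
position: [0.5541, 0.1239, 0.2038]
ee_rot: [0.201, 0.98, -0.0, 0.0]
ft_force: [-0.4, 0.4, 0.7]
grip_width: 0.6
grasp_force: 0.0
[ 0.62  0.49 -1.19  1.63  0.47  1.34  0.53] go [0.0006993  0.00033415 0.175831  ]
[[-0.919  0.394  0.001]
 [ 0.394  0.919 -0.   ]
 [-0.001 -0.    -1.   ]] yaw 2.7369815666896176 rel 1.1661851654135527
```

```bash
python3 -m inch '[[[0.001,0,0.04,0,0,0,-0.2],[0.001,0,0.08,0,0,0,-0.2],[0.001,0,0.11,0,0,0,-0.2],[0.001,0,0.14,0,0,0,-0.2],[0.001,0,0.16,0,0,0,-0.2],[0.001,0,0.176,0,0,0,-0.2],[0.001,0,0.176,0,0,0,-0.2],[0.001,0,0.176,0,0,0,-0.2]]]'
```

```text
clock: 15.7
position: [0.5536, 0.1247, 0.0283]
ee_rot: [0.199, 0.98, 0.0, 0.0]
ft_force: [0.3, -0.0, -0.1]
grip_width: 0.602
grasp_force: 0.0
```

```bash
python3 -m inch '[[[0,0,0,0,0,0,1],[0,0,0,0,0,0,1],[0,0,0,0,0,0,1],[0,0,0,0,0,0,1],[0,0,0,0,0,0,1],[0,0,0,0,0,0,1],[0,0,0,0,0,0,1],[0,0,0,0,0,0,1]]]' 25
```

```text
clock: 16.5
position: [0.5538, 0.1245, 0.0285]
ee_rot: [0.199, 0.98, 0.0, 0.001]
ft_force: [-0.2, -0.2, 6.6]
grip_width: 0.251
grasp_force: 25.3
```

The relay is held at about 21 mm. The fingers are low on it, and would be tight inside a 55 mm pocket, so I'll re-grip 15 mm higher. That keeps the tips above the tray walls.

```bash
python3 -m inch '[[[0,0,0,0,0,0,0.1],[0,0,0,0,0,0,0.1],[0,0,0,0,0,0,0.1],[0,0,-0.008,0,0,0,0.1],[0,0,-0.015,0,0,0,0.1],[0,0,-0.015,0,0,0,0.1],[0,0,-0.015,0,0,0,1],[0,0,-0.015,0,0,0,1],[0,0,-0.015,0,0,0,1],[0,0,-0.015,0,0,0,1]]]' 35; python3 -m inch '[[[0,0,0,0,0,0,1],[0,0,0,0,0,0,1],[0,0,-0.03,0,0,0,1],[0,0,-0.06,0,0,0,1],[0,0,-0.09,0,0,0,1],[0,0,-0.12,0,0,0,1],[0,0,-0.13,0,0,0,1],[0,0,-0.13,0,0,0,1]]]' 35
python3 - <<'E'
from h import *
o=sensors.get_obs(); print("go",totool([.5945,-.1135,.17],o)); im=imaging.camera("wrist"); print(spotter.look_for("relay","wrist")[:1]); cv2.imwrite("pics/i.png",im)
R=Rn.from_quat(o["ee_rot"]).as_matrix(); print("yaw of y axis",np.arctan2(R[1,1],R[0,1]))
E
```

```text
clock: 17.5
position: [0.5534, 0.1243, 0.0427]
ee_rot: [0.199, 0.98, -0.0, 0.0]
ft_force: [-0.4, -0.7, 6.3]
grip_width: 0.247
grasp_force: 34.8
clock: 18.3
position: [0.5536, 0.1245, 0.1732]
ee_rot: [0.199, 0.98, 0.0, 0.001]
ft_force: [-0.9, -0.7, -0.4]
grip_width: 0.247
grasp_force: 34.6
go [-0.1303181  -0.20326319  0.00334294]
[{'pixel': [274.0, 280.9], 'conf': 0.98}]
yaw of y axis 1.1708248060888657
```

View pics/i.png

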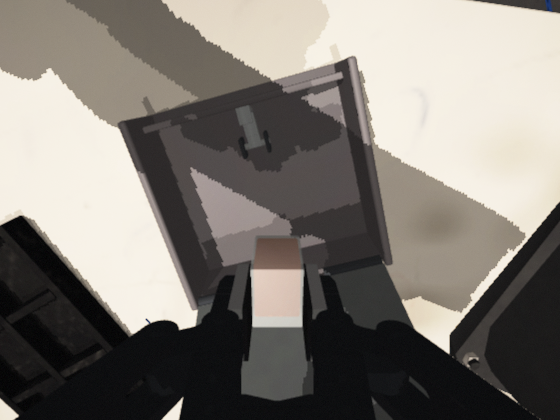

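The relay is held upright between the pads at (277,280), and the box below is empty. Now I'll travel to above the middle pocket on the box side.

```bash
python3 -m inch '[[[-0.022,-0.034,0,0,0,-0.09,1],[-0.044,-0.068,0,0,0,-0.18,1],[-0.066,-0.102,0,0,0,-0.27,1],[-0.088,-0.136,0,0,0,-0.36,1],[-0.11,-0.17,0,0,0,-0.45,1],[-0.13,-0.203,0.02,0,0,-0.54,1],[-0.13,-0.203,0.04,0,0,-0.545,1],[-0.13,-0.203,0.04,0,0,-0.545,1],[-0.13,-0.203,0.04,0,0,-0.545,1],[-0.13,-0.203,0.04,0,0,-0.545,1]]]'
python3 - <<'E'
from h import *
o=sensors.get_obs(); im=imaging.camera("wrist"); print(o["joint_pos"].round(2),totool([.5945,-.1135,.0435],o))
c=np.array([.598,-.146]);a=.145; X=np.array([-np.sin(a),np.cos(a)]);Y=np.array([np.cos(a),np.sin(a)])
for s in(.0,.064):
  for t in(-.0345,.0345):   # wall crossings round the chosen pocket
    p=proj("wrist",[*(c+X*s+Y*t),.026],o); cv2.circle(im,tuple(int(v) for v in p),4,(0,0,255),1); print(p)
cv2.imwrite("pics/j.png",cv2.convertScaleAbs(im,alpha=1.8,beta=20))
E
```

```text
clock: 19.4
position: [0.5941, -0.1117, 0.1332]
ee_rot: [-0.074, 0.997, 0.0, 0.0]
ft_force: [0.4, 0.5, -0.6]
grip_width: 0.249
grasp_force: 34.6
[ 0.96  0.69 -1.19  1.61  0.66  1.3   1.39] [-2.87631295e-05 -1.86842415e-03  8.96937829e-02]
[224.18114157 161.10451117]
[228.51053329 255.33977689]
[320.63579334 161.31559513]
[316.69871135 255.54350709]
```

View pics/j.png

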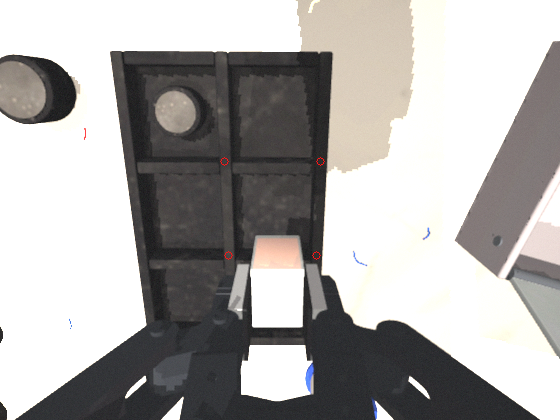

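My predicted wall crossings (red) sit on the tray walls around the empty middle pocket. The cap is at (178,112), in another pocket. I'll lower the relay.

```bash
python3 -m inch '[[[0,-0.002,0.03,0,0,0,1],[0,-0.002,0.055,0,0,0,1],[0,-0.002,0.075,0,0,0,1],[0,-0.002,0.082,0,0,0,1],[0,-0.002,0.086,0,0,0,1],[0,-0.002,0.088,0,0,0,1],[0,-0.002,0.088,0,0,0,1],[0,-0.002,0.088,0,0,0,1]]]'
```

```text
clock: 20.25
position: [0.5946, -0.1152, 0.0452]
ee_rot: [-0.073, 0.997, -0.0, 0.001]
ft_force: [0.7, -0.3, -0.2]
grip_width: 0.247
grasp_force: 34.6
```

```bash
python3 -m inch '[[[0,0,0.001,0,0,0,1],[0,0,0.002,0,0,0,1],[0,0,0.002,0,0,0,1]]]'|grep -E 'pos|ft'; python3 -m inch '[[[0,0,0.001,0,0,0,1],[0,0,0.001,0,0,0,1]]]'|grep -E 'pos|ft'
```

```text
position: [0.5941, -0.1153, 0.0424]
ft_force: [0.4, -0.3, 0.5]
position: [0.5943, -0.1152, 0.0418]
ft_force: [-1.8, 0.1, 2.5]
```

```bash
python3 -m inch '[[[0,0,0,0,0,0,0.36],[0,0,0,0,0,0,0.36],[0,0,0,0,0,0,0.36],[0,0,-0.005,0,0,0,0.3],[0,0,-0.015,0,0,0,0.1],[0,0,-0.05,0,0,0,-0.2],[0,0,-0.1,0,0,0,-0.2],[0,0,-0.14,0,0,0,-0.2],[0,0,-0.16,0,0,0,-0.2],[0,0,-0.16,0,0,0,-0.2]]]'
python3 -m inch '[[[0,0,0,0,0,0,-0.2],[0,0,0,0,0,0,-0.2],[0,0,0,0,0,0,-0.2],[0,0,0,0,0,0,-0.2],[0,0,0,0,0,0,-0.2]]]'|grep ft
python3 - <<'E'
from h import *
o=sensors.get_obs(); im=imaging.camera("wrist"); 
for d in spotter.look_for("relay","wrist")[:2]: print(d,ray("wrist",d["pixel"],.022,o))
cv2.imwrite("pics/k.png",cv2.convertScaleAbs(im,alpha=1.8,beta=20))
E
```

```text
clock: 21.75
position: [0.5956, -0.1147, 0.2056]
ee_rot: [-0.073, 0.997, -0.001, 0.003]
ft_force: [0.6, -0.2, 0.0]
grip_width: 0.599
grasp_force: 0.0
ft_force: [-0.2, 0.6, -0.4]
{'pixel': [274.0, 186.6], 'conf': 0.85} [ 0.59496951 -0.1171221   0.022     ]
{'pixel': [200.9, 106.7], 'conf': 0.31} [ 0.53623858 -0.18658514  0.022     ]
```

View pics/k.png

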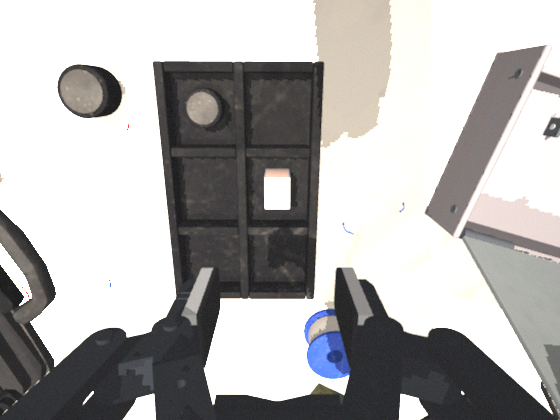

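The relay stands upright in the middle pocket at (277,188), released. The cap is undisturbed at (204,107), the hatch is still open at the right, and the arm is clear.

```bash
python3 -c "
from workcell import order
print(order.hand_in())"
```

```text
the job is handed in; nothing more can be done
None
```

The job is handed in, but the interface returned no verdict: the hatch opened by itself after a press that read at most about 12 N, and the last picture shows the relay upright and released in the empty middle pocket, with the hatch still open and the arm clear.

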